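# Switch on and tare the balance that holds the beaker

### The job

Two identical lab balances stand on the bench: on the one with the tall beaker on its pan, press the round power key all the way down with the fingertips and let it come up, then press its wide tare key all the way down and let it come up, and draw the hand clear. Press gently (well under 3 kg of push), press no other key on either balance, keep off both pans, and leave the beaker, the dish and everything else standing where it is: nothing is to be picked up.

Things in the scene. Friction and masses are not known exactly. Their poses are not given: they have to be found in the camera images.
- balance_a: The balance to use: it carries the TALL BEAKER (the twins trade places between runs). White housing fixed to the bench, 300 (x) x 220 (y) mm; origin on the bench under its centre, x to its rear, y to its left seen from the robot, level. Front panel with keys and flush display: top 55 mm high, x -150 to -30 mm; weighing deck behind: top 76 mm high, x -30 to 150 mm
- balance_b: The twin balance, to be left alone: same model, axes and sizes as balance_a, its pan carries the shallow dish
- power_a_top (a point): centre of the top face of the power key of balance_a (beaker): round grey key, 20 mm diameter, left end of the row; 63 mm above the bench (8 mm over the panel) when up, moves with the key; at x -115, y +70 mm of the balance
- power_a (a joint): travel of the power key of balance_a (beaker): 0 m up, 0.005 m fully down; pressed straight down against a spring (1.5 N to start, 4.5 N fully down, then a firm stop), springs up by itself
- mode_a_top (a point): centre of the top face of the mode key of balance_a (beaker): square grey key, 20 x 20 mm, middle of the row; 63 mm above the bench (8 mm over the panel) when up, moves with the key; at x -115, y +18 mm of the balance
- mode_a (a joint): travel of the mode key of balance_a (beaker): 0 m up, 0.005 m fully down; pressed straight down against a spring (1.5 N to start, 4.5 N fully down, then a firm stop), springs up by itself
- tare_a_top (a point): centre of the top face of the tare key of balance_a (beaker): wide grey bar key, 44 mm wide (balance's y) x 20 mm deep, right end of the row; 63 mm above the bench (8 mm over the panel) when up, moves with the key; at x -115, y -58 mm of the balance
- tare_a (a joint): travel of the tare key of balance_a (beaker): 0 m up, 0.005 m fully down; pressed straight down against a spring (1.5 N to start, 4.5 N fully down, then a firm stop), springs up by itself
- pan_a: round steel pan of balance_a (beaker), 130 mm diameter, 4 mm thick, its top 84 mm above the bench, centre at x +60, y 0 mm of the balance; origin at the centre of its underside
- power_b_top (a point): centre of the top face of the power key of balance_b (dish): round grey key, 20 mm diameter, left end of the row; 63 mm above the bench (8 mm over the panel) when up, moves with the key; at x -115, y +70 mm of the balance
- power_b (a joint): travel of the power key of balance_b (dish): 0 m up, 0.005 m fully down; pressed straight down against a spring (1.5 N to start, 4.5 N fully down, then a firm stop), springs up by itself
- mode_b_top (a point): centre of the top face of the mode key of balance_b (dish): square grey key, 20 x 20 mm, middle of the row; 63 mm above the bench (8 mm over the panel) when up, moves with the key; at x -115, y +18 mm of the balance
- mode_b (a joint): travel of the mode key of balance_b (dish): 0 m up, 0.005 m fully down; pressed straight down against a spring (1.5 N to start, 4.5 N fully down, then a firm stop), springs up by itself
- tare_b_top (a point): centre of the top face of the tare key of balance_b (dish): wide grey bar key, 44 mm wide (balance's y) x 20 mm deep, right end of the row; 63 mm above the bench (8 mm over the panel) when up, moves with the key; at x -115, y -58 mm of the balance
- tare_b (a joint): travel of the tare key of balance_b (dish): 0 m up, 0.005 m fully down; pressed straight down against a spring (1.5 N to start, 4.5 N fully down, then a firm stop), springs up by itself
- pan_b: round steel pan of balance_b (dish), 130 mm diameter, 4 mm thick, its top 84 mm above the bench, centre at x +60, y 0 mm of the balance; origin at the centre of its underside
- beaker: loose tall empty steel beaker, 70 mm across the rim, 100 mm high, on the pan of balance_a; origin at the centre of its foot, z up
- dish: loose shallow empty steel dish, 84 mm across the rim, 28 mm high, on the pan of balance_b; origin at the centre of its foot, z up
- weight_a: loose steel calibration weight, 26 mm diameter, 34 mm high, standing on the front panel of balance_a, behind the power key (about x -50, y +82 mm of the balance); origin at the centre of its foot
- weight_b: loose steel calibration weight, 26 mm diameter, 34 mm high, standing on the front panel of balance_b, behind the power key (about x -50, y +82 mm of the balance); origin at the centre of its foot
- sample_jar: loose aluminium jar with white cap, 64 mm diameter, 85 mm high, on the bench at the left; origin at the centre of its foot
- flask: loose amber bottle, 60 mm diameter, 130 mm high, on the bench at the right; origin at the centre of its foot
- crucible: loose small white porcelain crucible (open cup), 32 mm across, 30 mm high, standing on the bench in front of the right balance; origin at the centre of its foot
- stopper: loose rubber stopper, 28 mm diameter, 30 mm high, standing on the bench in front of the left balance; origin at the centre of its foot

How it is judged:
By the outcome, as a careful person would: the job done as asked, in the order asked, and still so for the second after the job is handed in, with the robot touching nothing.
It also fails if it takes over 45 s, if anything falls off the work surface, if the arm or the gripper's body presses on something with over 40 N, if the wrist force passes 120 N, or if a joint passes its speed limit or range.

### The arm

A 6-joint arm with a two-finger parallel gripper is mounted at the origin on the work surface. World frame = base frame: x ahead of the robot, y to its left, z up, the work surface at z = 0. Lengths are in m, angles in rad, forces in N, time in s.
With the tool pointing down it reaches from about 0.35 to 0.925 m from the base axis. Payload 6.4 kg.
Tool frame: the origin (TCP) lies at the very end of the fingers, on their centre line; the grasp point (between the pads) lies 19 mm behind it; z points along the fingers, y is the direction in which the jaws open and shut (so a half turn about z gives the same grasp; the last joint's range is limited). The gripper opens to 94 mm and grips with 3 to 60 N. Pads are 16 mm wide; open, the fingers measure 119 mm over their backs; the gripper's body (75 mm by 177 mm) begins 78 mm behind the grasp point.
Start: joints at [-1.484, 0.245, 1.558, -0, 1.339, -0.174], TCP at [0.168, -0.628, 0.205] pointing down, gripper open.
Joint ranges: [-3.13, 3.13], [-1.02, 2.26], [0.13, 2.54], [-0.95, 4.09], [0.21, 2.88], [-2.74, 2.74]. Speed limits (rad/s): [2.57, 2.57, 3.14, 3.14, 3.14, 3.14].

### API

Orientations are given as a 3x3 rotation matrix whose columns are the frame's x, y, z axes.
In Python, from rig import robot gives the robot as it stands.
- The arm moves only by the shell command python3 -m handwheel 'ROWS' [FORCE]. ROWS is JSON, a list of rows, each a list of 7 numbers: the turn, a rotation vector about the world's x, y, z in rad, then the shift along the world's x, y, z in m, then the closure, from 0 (fully open) to 1 (shut). A call has 1 to 8 rows; each row shifts and turns the pose as measured when the row begins; what a row does not reach is not made up. A row lasts 1/12 s, in which the tool goes at most 41.7 mm and 7.16 degrees, less where a joint would pass 70% of its speed; a pose out of reach is approached as far as the arm can. A call with a gripper value outside its range is refused whole. The fingers move at their own pace and stop on an object; FORCE is the grip in N (left out, the last holds). Time passes only in rows, so rows that do not move let the fingers close. It gives the time, the measured TCP pose, the force and the opening at its end, in the units of the state.
- robot.sense(): the state, without advancing time (a new reading comes with each control period).
- robot.snapshot(name): name is "scene" or "top" or "wrist"; returns a dict with "image" (480x640x3 uint8, red, green, blue), "camera_matrix" (3x3 intrinsics, pixels), "R" (3x3) and "t" (3): a world point X has camera coordinates R X + t; the wrist camera has in their place "mount" (4x4, takes a point from camera to tool coordinates, whose origin is the TCP and whose axes are the flange's). Camera axes: x right, y down, z forward; pixel columns grow to the right and rows downward; lengths in m; the calibration is good to about 2 mm. A picture is of the moment at which its call begins: read the wrist's pose just before it. There is no depth.
- robot.sign_off(): hands the job in, once; it reports no verdict.
The state is a dict: "time_s": time; "q": joint angles; "joint_vel": joint speeds; "joint_efforts": joint torques, N m; "position": TCP position; "eef_rot": TCP orientation; "wrist_force": force on the tool from outside, world axes, zero at the start; "wrist_torque": the same for the moment, N m; "opening": finger opening in m.
Only numpy, scipy, OpenCV 4.12 (cv2) and the standard library are available. Lean on these libraries where they do the work, as an engineer would, in place of code of your own. Each camera call takes 0.05 s, during which the arm holds its last target.

## Working session

There is one attempt and no reset: what is moved stays moved. The work goes in short steps, Python scripts to look and compute and a shell command to move; the robot and the scene stay as the last step left them, time stands still between calls to the robot, and variables do not carry over. Pictures are saved under pics/ and viewed, and the job is handed in when it is done.

```bash
mkdir -p pics
python3 - <<'E'
from rig import robot
import cv2,pickle
s=robot.sense();print(s['time_s'],s['position'],s['eef_rot'],s['wrist_force'],s['opening'])
d={}
for n in("scene","top"):
    p=robot.snapshot(n);d[n]=p;cv2.imwrite(f"pics/{n}0.png",p["image"][:,:,::-1]);print(p["camera_matrix"],p["R"],p["t"])
pickle.dump(d,open("s0.pkl","wb"))
E
```

```text
0.0 [ 0.16756181 -0.62741701  0.20438487] [[ 9.66182699e-01  2.57858396e-01 -1.96998269e-04]
 [ 2.57858302e-01 -9.66180905e-01  1.88535345e-03]
 [ 2.95818252e-04 -1.87239353e-03 -9.99998203e-01]] [-0.05850486 -0.69916172 -0.37180543] 0.09409771829034344
[[465.37698127   0.         311.64432448]
 [  0.         465.37698127 240.32202129]
 [  0.           0.           1.        ]] [[-0.16214099  0.98674507  0.00666768]
 [ 0.73609186  0.12544851 -0.66515521]
 [-0.65717507 -0.1029409  -0.74667536]] [ 0.11162554 -0.36989764  1.54493759]
[[505.93408278   0.         313.83731106]
 [  0.         505.93408278 243.28674481]
 [  0.           0.           1.        ]] [[ 0.00831036 -0.99994557  0.00630875]
 [-0.99275341 -0.00900661 -0.11983133]
 [ 0.11988163 -0.00526719 -0.99277422]] [0.00695227 0.57565153 1.2239191 ]
```

View pics/scene0.png

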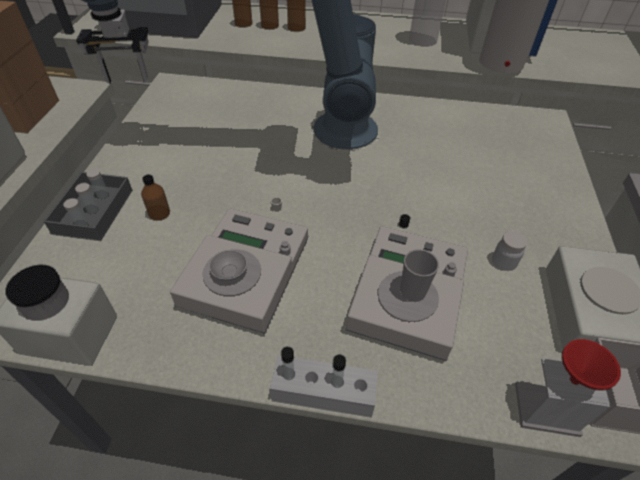

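View pics/top0.png

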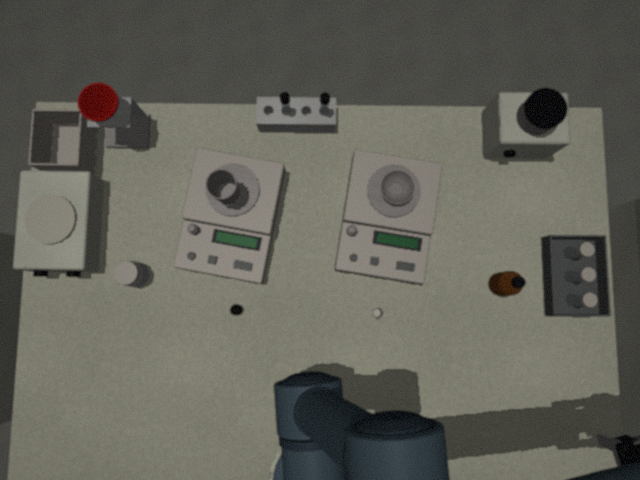

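The beaker is on the left balance. In the top view its power key is at about (192,256), mode at (212,260) and tare at (243,266). The weight is at (194,230) and the stopper at (236,310).

```bash
cat > h.py <<'E'
import numpy as np
def ray(p,uv,z):
    K,R,t=map(np.array,(p["camera_matrix"],p["R"],p["t"]))
    d=R.T@np.linalg.solve(K,[uv[0],uv[1],1.]);c=-R.T@t
    return c+d*(z-c[2])/d[2]
def proj(p,X):
    K,R,t=map(np.array,(p["camera_matrix"],p["R"],p["t"]));c=K@(R@X+t);return c[:2]/c[2]
E
python3 - <<'E'
import pickle,cv2,numpy as np
from h import *
d=pickle.load(open("s0.pkl","rb"))
for n,(x0,x1,y0,y1) in dict(top=(165,300,140,325),scene=(340,480,200,360)).items():
    im=d[n]["image"];c=im[y0:y1,x0:x1]
    cv2.imwrite(f"pics/{n}_crop.png",cv2.resize(c[:,:,::-1],None,fx=4 if n=="scene" else 3.2,fy=4 if n=="scene" else 3.2,interpolation=2)[:600])
p=d["top"];im=p["image"]
g=cv2.cvtColor(im,cv2.COLOR_RGB2GRAY)
sub=g[222:285,175:275]
bw=cv2.adaptiveThreshold(sub,255,cv2.ADAPTIVE_THRESH_MEAN_C,cv2.THRESH_BINARY_INV,31,12)
n,l,st,ce=cv2.connectedComponentsWithStats(bw)
for i in range(1,n):
    if st[i,4]>15:
        uv=ce[i]+[175,222]; print(uv,st[i],ray(p,uv,.063))
cv2.imwrite("pics/bw.png",cv2.resize(bw,None,fx=5,fy=5))
E
```

```text
[247.19656786 255.73322933] [  0   0 100  63 641] [0.54031532 0.17323525 0.063     ]
[194.75824176 230.02197802] [13  2 13 12 91] [0.60204182 0.30232834 0.063     ]
[236.10660661 239.45195195] [ 36   7  51  22 666] [0.57981397 0.20112683 0.063     ]
[191.25352113 255.47887324] [12 29 10 10 71] [0.53972739 0.30852694 0.063     ]
[212.22988506 259.40229885] [32 33 11 10 87] [0.53065174 0.25751757 0.063     ]
[242.36477987 265.11320755] [ 58  38  20  11 159] [0.51745451 0.18435172 0.063     ]
```

View pics/top_crop.png

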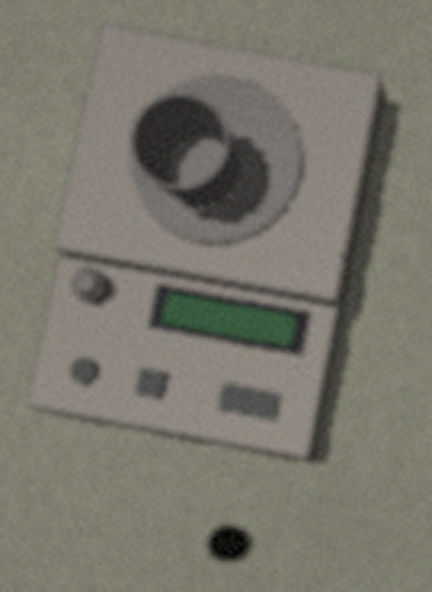

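View pics/bw.png

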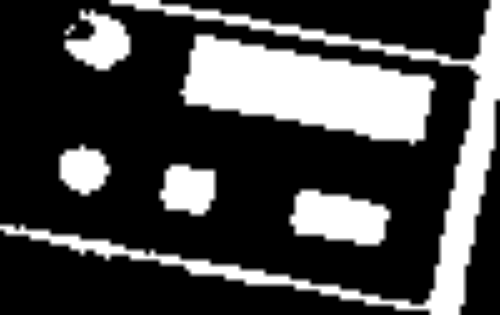

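View pics/scene_crop.png

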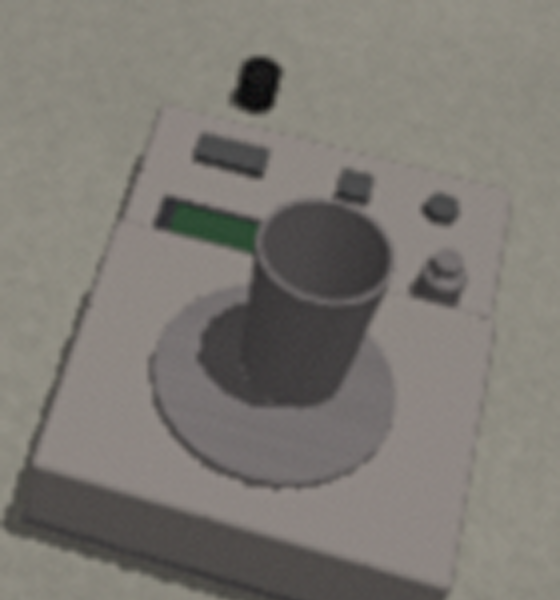

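Spacings are 51.8 mm (52 expected) and 74.4 mm (76 expected), so these are the keys, with balance yaw about -10°. I'll cross-check with the scene view.

Run:
```python
import pickle,numpy as np
from h import *
d=pickle.load(open("s0.pkl","rb"))
for uv in [(340+440/4,200+205/4),(340+355/4,200+181/4),(340+233/4,200+149/4)]: print(ray(d["scene"],uv,.063))
P=np.array([[.5397,.3085],[.5307,.2575],[.5175,.1844]])
v=P[0]-P[2];th=np.arctan2(-v[0],v[1]);print("yaw",np.degrees(th))
c,s=np.cos(th),np.sin(th);R=np.array([[c,-s],[s,c]])
L=np.array([[-.115,.07],[-.115,.018],[-.115,-.058]])
o=(P-L@R.T).mean(0);print(o,o+L@R.T)
print("weight",o+R@[-.05,.082]);print("stopper",ray(d["top"],(236,310),.02),"flask",ray(d["top"],(507,284),.06))
s0=np.array([[.966,.258]]);print("turn",th-np.arctan2(.2579,.9662))
```

```text
[0.5420353 0.309885  0.063    ]
[0.53129538 0.2598773  0.063     ]
[0.51749513 0.18622882 0.063     ]
yaw -10.142248027612494
[0.64074204 0.22003895] [[0.53986556 0.30919575]
 [0.53070874 0.25800832]
 [0.5173257  0.18319593]]
weight [0.60596295 0.30956221]
stopper [0.40929283 0.20311876 0.02      ] flask [ 0.4775323  -0.45604243  0.06      ]
turn -0.4378563448009549
```

```bash
python3 -m handwheel '[[0,0,0,0.01,0.01,0.035,1],[0,0,0,0.02,0.02,0.03,1],[0,0,-0.11,0.025,0.03,0.01,1],[0,0,-0.11,0.025,0.03,0,1],[0,0,-0.11,0.025,0.03,0,1],[0,0,-0.11,0.025,0.03,0,1],[0,0,0,0.025,0.03,0,1],[0,0,0,0.025,0.03,0,1]]' 10
```

```text
time_s: 0.77
position: [0.3473, -0.4105, 0.2769]
eef_rot: [[0.977, -0.214, 0.005], [-0.214, -0.977, 0.009], [0.003, -0.01, -1.0]]
wrist_force: [0.7, 0.4, 0.6]
opening: 0.0436
```

```bash
python3 -m handwheel '[[0,0,0.02,0.02,0.035,0,1],[0,0,0.02,0.02,0.035,0,1],[0,0,0,0.02,0.035,0,1],[0,0,0,0.01,0.035,0,1],[0,0,0,0.01,0.035,0,1],[0,0,0,0.01,0.035,0,1],[0,0,0,0.01,0.035,0,1],[0,0,0,0.01,0.035,0,1]]'
python3 -m handwheel '[[0,0,0,0.01,0.035,0,1],[0,0,0,0.01,0.035,0,1],[0,0,0,0.01,0.035,0,1],[0,0,0,0.01,0.035,0,1],[0,0,0,0.01,0.035,0,1],[0,0,0,0.0,0.03,0,1],[0,0,0,0,0.03,0,1],[0,0,0,0,0,0,1]]'
```

```text
time_s: 1.43
position: [0.4597, -0.1161, 0.2736]
eef_rot: [[0.985, -0.173, 0.003], [-0.173, -0.985, 0.012], [0.001, -0.013, -1.0]]
wrist_force: [0.3, 0.5, -0.1]
opening: 0.0004
time_s: 2.1
position: [0.5082, 0.1374, 0.2706]
eef_rot: [[0.986, -0.166, -0.001], [-0.166, -0.986, 0.014], [-0.003, -0.014, -1.0]]
wrist_force: [0.5, -0.4, -0.2]
opening: 0.0002
```

```bash
python3 -m handwheel '[[-0.014,0,0,0.006,0.034,0,1],[0,0,0,0.006,0.034,0,1],[0,0,0,0.006,0.034,-0.02,1],[0,0,0,0.006,0.034,-0.03,1],[0,0,0,0.005,0.025,-0.03,1],[0,0,0,0.003,0.01,-0.03,1],[0,0,0,0,0,-0.02,1],[0,0,0,0,0,0,1]]'
python3 - <<'E'
from rig import robot
import cv2,pickle
s=robot.sense();print(s['position'],s['q'],s['wrist_force'])
d={}
for n in("scene","top","wrist"):
    p=robot.snapshot(n);d[n]=p;cv2.imwrite(f"pics/{n}1.png",p["image"][:,:,::-1])
d["s"]=s
pickle.dump(d,open("s1.pkl","wb"))
E
```

```text
time_s: 2.77
position: [0.5404, 0.3116, 0.1372]
eef_rot: [[0.986, -0.167, 0.003], [-0.167, -0.986, -0.003], [0.003, 0.002, -1.0]]
wrist_force: [-0.7, -0.8, -0.3]
opening: 0.0007
[0.5403704  0.31157026 0.13723293] [ 0.34318198  0.25134148  1.68046539 -0.00391322  1.20785434  2.08269224] [-0.69736542 -0.76554876 -0.25239782]
```

View pics/wrist1.png

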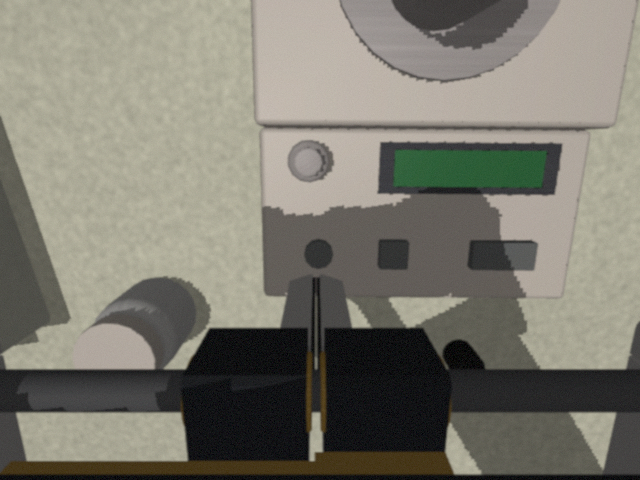

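View pics/scene1.png

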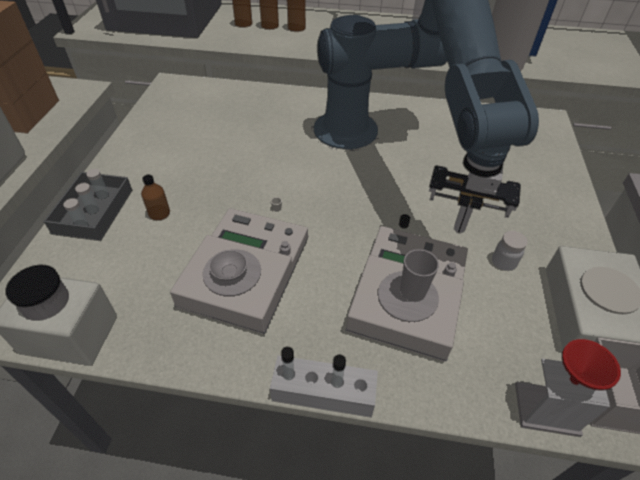

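The wrist view shows the keys at (318,253), (394,254) and (503,255). I'll turn these into points and compare them with the earlier fixes.

Run:
```python
import pickle,numpy as np
d=pickle.load(open("s1.pkl","rb"));p=d["wrist"];s=d["s"]
M=np.array(p["mount"]);K=np.array(p["camera_matrix"]);R=np.array(s["eef_rot"]);T=np.array(s["position"]);print(M)
c=R@M[:3,3]+T
for uv in [(318,253),(394,254),(503,255)]:
    dd=R@M[:3,:3]@np.linalg.solve(K,[*uv,1.]);print(c+dd*(.063-c[2])/dd[2])
# where TCP projects
x=np.linalg.inv(M)@[0,0,0,1];u=K@x[:3];print(u[:2]/u[2])
```

```text
[[-2.30822093e-04 -9.68342184e-01 -2.49626442e-01  7.28835881e-02]
 [ 9.99999967e-01 -2.51573844e-04  5.12264675e-05 -5.96844194e-04]
 [-1.12404233e-04 -2.49626422e-01  9.68342211e-01 -1.79080659e-01]
 [ 0.00000000e+00  0.00000000e+00  0.00000000e+00  1.00000000e+00]]
[0.53932803 0.31059042 0.063     ]
[0.53005517 0.26018431 0.063     ]
[0.51702643 0.18767647 0.063     ]
[316.89927084 293.36704647]
```

```bash
python3 -m handwheel '[[0,0,0,0,-0.001,-0.02,1],[0,0,0,0,0,-0.02,1],[0,0,0,0,0,-0.015,1],[0,0,0,0,0,-0.007,1],[0,0,0,0,0,0,1],[0,0,0,0,0,0,1]]'
```

```text
time_s: 3.42
position: [0.5544, 0.3099, 0.0964]
eef_rot: [[0.984, -0.173, 0.038], [-0.174, -0.985, 0.009], [0.036, -0.015, -0.999]]
wrist_force: [-0.5, -0.5, 0.3]
opening: 0.0004
```

```bash
python3 - <<'E'
from rig import robot
s=robot.sense();print(s['position'],s['q'],s['joint_vel'],s['joint_efforts'],s['wrist_force'])
E
python3 -m handwheel '[[0,0,0,0,0,0,1],[0,0,0,0,0,0,1]]'
```

```text
[0.55443411 0.30989854 0.09640523] [ 0.33337105  0.30351223  1.69849535 -0.00476851  1.10105564  2.08052475] [-0.00806458 -0.01790349 -0.01018938 -0.00034091  0.00448964 -0.00071884] [ 1.83355372e-02 -4.02926087e+01 -2.80938381e+01 -3.03008000e-02
 -1.57819320e-01  1.42158660e-04] [-0.46545426 -0.52310216  0.29494253]
time_s: 3.58
position: [0.5564, 0.3101, 0.1]
eef_rot: [[0.984, -0.174, 0.043], [-0.174, -0.985, 0.01], [0.04, -0.017, -0.999]]
wrist_force: [1.6, -0.6, 0.5]
opening: 0.0003
```

```bash
python3 -m handwheel '[[0,0,0,0,0,0,1]]'; python3 -m handwheel '[[0,0,0,0,0,0,1]]'; python3 -m handwheel '[[0,-0.043,0,-0.016,0,0,1]]';python3 -m handwheel '[[0,0,0,0,0,0,1]]'
```

```text
time_s: 3.67
position: [0.5572, 0.3103, 0.1014]
eef_rot: [[0.984, -0.174, 0.045], [-0.174, -0.985, 0.011], [0.042, -0.019, -0.999]]
wrist_force: [0.4, -0.0, -0.0]
opening: 0.0003
time_s: 3.75
position: [0.5578, 0.3104, 0.1024]
eef_rot: [[0.984, -0.174, 0.046], [-0.174, -0.985, 0.011], [0.044, -0.019, -0.999]]
wrist_force: [0.6, -0.5, -0.0]
opening: 0.0003
time_s: 3.83
position: [0.5454, 0.3103, 0.1039]
eef_rot: [[0.98, -0.175, 0.094], [-0.176, -0.984, 0.012], [0.09, -0.029, -0.995]]
wrist_force: [1.5, -0.1, 0.4]
opening: 0.0005
time_s: 3.92
position: [0.542, 0.3103, 0.1027]
eef_rot: [[0.981, -0.173, 0.091], [-0.175, -0.984, 0.012], [0.088, -0.027, -0.996]]
wrist_force: [-0.9, -0.1, -1.5]
opening: 0.0006
```

```bash
python3 -m handwheel '[[-0.012,0.09,0,0,0,0,1]]';python3 -m handwheel '[[0,0,0,0,0,0,1],[0,0,0,0,0,0,1]]'
```

```text
time_s: 4.0
position: [0.539, 0.3104, 0.1026]
eef_rot: [[0.985, -0.173, -0.002], [-0.173, -0.985, -0.001], [-0.002, 0.001, -1.0]]
wrist_force: [0.0, 0.3, -0.3]
opening: 0.0007
time_s: 4.17
position: [0.5413, 0.3108, 0.1035]
eef_rot: [[0.985, -0.173, -0.0], [-0.173, -0.985, -0.0], [-0.0, 0.0, -1.0]]
wrist_force: [0.1, 0.0, -0.1]
opening: 0.0008
```

```bash
python3 -m handwheel '[[0,0,0,-0.001,0,-0.008,1],[0,0,0,0,0,-0.008,1],[0,0,0,0,0,-0.008,1]]';python3 -m handwheel '[[0,0,0,0,0,0,1]]'
```

```text
time_s: 4.42
position: [0.5424, 0.3114, 0.0802]
eef_rot: [[0.985, -0.173, 0.008], [-0.173, -0.985, 0.002], [0.007, -0.003, -1.0]]
wrist_force: [0.5, -0.1, 0.2]
opening: 0.0005
time_s: 4.5
position: [0.5407, 0.3108, 0.0775]
eef_rot: [[0.985, -0.173, 0.005], [-0.173, -0.985, 0.0], [0.004, -0.001, -1.0]]
wrist_force: [0.4, -0.0, -1.6]
opening: 0.0005
```

```bash
python3 -m handwheel '[[0,0.005,0,0,-0.001,-0.006,1],[0,0,0,0,0,-0.004,1],[0,0,0,0,0,0,1]]'
python3 - <<'E'
from rig import robot
s=robot.sense();print(s['position'],s['joint_vel'],s['wrist_force'])
E
```

```text
time_s: 4.75
position: [0.5396, 0.3094, 0.0651]
eef_rot: [[0.985, -0.173, -0.003], [-0.173, -0.985, -0.0], [-0.002, 0.001, -1.0]]
wrist_force: [-0.4, -0.2, 0.2]
opening: -0.0001
[0.53963317 0.30943753 0.06513729] [-0.00312254  0.00300564  0.0045681  -0.00162507  0.00229245 -0.00094786] [-0.38152416 -0.17672519  0.24802042]
```

Directly above the power key; press in small steps.

```bash
python3 -m handwheel '[[0,0,0,0,0,-0.003,1]]';python3 -m handwheel '[[0,0,0,0,0,-0.002,1]]';python3 -m handwheel '[[0,0,0,0,0,-0.002,1]]'
```

```text
time_s: 4.83
position: [0.54, 0.3095, 0.0623]
eef_rot: [[0.985, -0.173, -0.002], [-0.173, -0.985, -0.0], [-0.002, 0.0, -1.0]]
wrist_force: [0.6, -0.6, 1.8]
opening: 0.0003
time_s: 4.92
position: [0.54, 0.3096, 0.0603]
eef_rot: [[0.985, -0.173, -0.002], [-0.173, -0.985, -0.0], [-0.002, 0.0, -1.0]]
wrist_force: [-2.4, -1.2, 3.7]
opening: 0.0003
time_s: 5.0
position: [0.54, 0.3095, 0.0586]
eef_rot: [[0.985, -0.173, -0.002], [-0.173, -0.985, -0.0], [-0.002, 0.001, -1.0]]
wrist_force: [-2.3, -0.6, 3.9]
opening: 0.0006
```

```bash
python3 -m handwheel '[[0,0,0,0,0,-0.0015,1]]';python3 -m handwheel '[[0,0,0,0,0,-0.001,1]]'
```

```text
time_s: 5.08
position: [0.5401, 0.3096, 0.0581]
eef_rot: [[0.985, -0.173, -0.003], [-0.173, -0.985, -0.001], [-0.002, 0.001, -1.0]]
wrist_force: [-4.8, -2.1, 12.3]
opening: 0.0004
time_s: 5.17
position: [0.5401, 0.3096, 0.0582]
eef_rot: [[0.985, -0.173, -0.003], [-0.173, -0.985, -0.001], [-0.003, 0.002, -1.0]]
wrist_force: [-3.9, -2.7, 7.8]
opening: 0.0006
```

The force rose past 4.5 N to 12 N and the motion stopped at z = 0.058, so the key is at its stop. Release straight up.

```bash
python3 -m handwheel '[[0,0,0,0,0,0.005,1],[0,0,0,0,0,0.008,1],[0,0,0,0,0,0.01,1],[0,0,0,0,0,0.005,1],[0,0,0,0,0,0,1]]'
```

```text
time_s: 5.58
position: [0.5411, 0.31, 0.0897]
eef_rot: [[0.985, -0.172, -0.0], [-0.172, -0.985, -0.0], [-0.0, 0.0, -1.0]]
wrist_force: [0.4, 0.2, 0.9]
opening: 0.0003
```

Run:
```python
from rig import robot
import cv2
p=robot.snapshot("wrist");cv2.imwrite("pics/wrist2.png",p["image"][:,:,::-1]);print(robot.sense()['position'])
```

```text
[0.54105549 0.30993869 0.0893633 ]
```

View pics/wrist2.png

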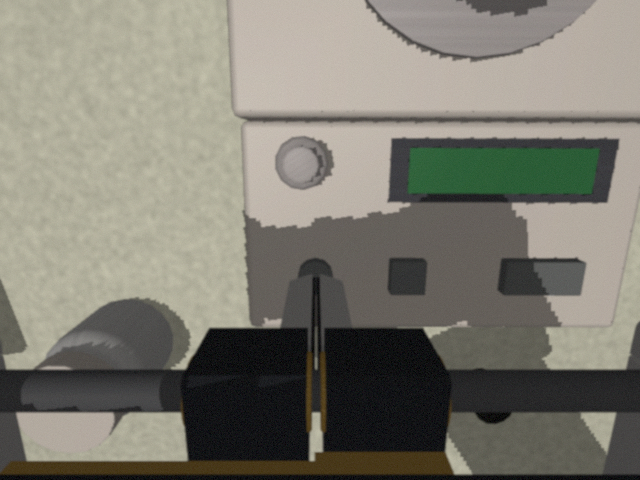

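The weight is undisturbed at (302,163) and the power key is behind the fingertips at (315,268). The tare key is at (542,277). Next, move to tare.

```bash
python3 -m handwheel '[[0,0,0,-0.004,-0.02,0.003,1],[0,0,0,-0.004,-0.025,0,1],[0,0,0,-0.005,-0.025,0,1],[0,0,0,-0.005,-0.025,0,1],[0,0,0,-0.004,-0.02,0,1],[0,0,0,-0.001,-0.005,0,1],[0,0,0,0,0,0,1]]'
```

```text
time_s: 6.22
position: [0.5157, 0.1864, 0.0913]
eef_rot: [[0.985, -0.17, -0.001], [-0.17, -0.985, 0.0], [-0.001, -0.0, -1.0]]
wrist_force: [0.7, -0.1, 0.1]
opening: 0.0006
```

```bash
python3 -m handwheel '[[0,0,0,0.001,-0.001,-0.008,1],[0,0,0,0,0,-0.008,1],[0,0,0,0,0,-0.005,1],[0,0,0,0,0,0,1]]'; python3 -m handwheel '[[0,0,0,0,0,0,1]]'
```

```text
time_s: 6.55
position: [0.5172, 0.1876, 0.0679]
eef_rot: [[0.986, -0.169, -0.0], [-0.169, -0.986, 0.001], [-0.001, -0.001, -1.0]]
wrist_force: [-0.2, 0.2, -0.2]
opening: 0.0007
time_s: 6.63
position: [0.5169, 0.1882, 0.067]
eef_rot: [[0.986, -0.168, -0.002], [-0.168, -0.986, 0.001], [-0.002, -0.001, -1.0]]
wrist_force: [0.5, -0.8, -0.6]
opening: 0.0008
```

```bash
python3 -m handwheel '[[0,0,0,0,-0.003,-0.001,1]]'; python3 -m handwheel '[[0,0,0,0,0,-0.003,1]]';python3 -m handwheel '[[0,0,0,0,0,-0.002,1]]'
```

```text
time_s: 6.72
position: [0.5168, 0.1859, 0.0657]
eef_rot: [[0.986, -0.166, -0.002], [-0.166, -0.986, 0.001], [-0.002, -0.001, -1.0]]
wrist_force: [-0.7, -0.1, 1.1]
opening: 0.0006
time_s: 6.8
position: [0.5171, 0.1859, 0.0629]
eef_rot: [[0.986, -0.166, -0.001], [-0.166, -0.986, 0.001], [-0.002, -0.001, -1.0]]
wrist_force: [-0.5, 0.2, 1.2]
opening: 0.0007
time_s: 6.88
position: [0.5172, 0.186, 0.0609]
eef_rot: [[0.986, -0.166, -0.001], [-0.166, -0.986, 0.001], [-0.002, -0.001, -1.0]]
wrist_force: [-1.7, -0.5, 2.5]
opening: 0.0007
```

```bash
python3 -m handwheel '[[0,0,0,0,0,-0.002,1]]'; python3 -m handwheel '[[0,0,0,0,0,-0.0015,1]]';python3 -m handwheel '[[0,0,0,0,0,-0.001,1]]'
```

```text
time_s: 6.97
position: [0.5171, 0.186, 0.059]
eef_rot: [[0.986, -0.166, -0.002], [-0.166, -0.986, 0.001], [-0.002, -0.001, -1.0]]
wrist_force: [-2.2, -0.4, 4.0]
opening: 0.0004
time_s: 7.05
position: [0.5172, 0.186, 0.0581]
eef_rot: [[0.986, -0.166, -0.002], [-0.166, -0.986, 0.001], [-0.002, -0.0, -1.0]]
wrist_force: [-5.4, -1.6, 14.3]
opening: 0.0004
time_s: 7.13
position: [0.5172, 0.186, 0.0581]
eef_rot: [[0.986, -0.165, -0.003], [-0.165, -0.986, 0.001], [-0.003, -0.0, -1.0]]
wrist_force: [-6.4, -1.8, 11.9]
opening: 0.0007
```

Tare is at its stop too (14 N, z = 0.058). Release it and draw the hand up and back.

```bash
python3 -m handwheel '[[0,0,0,0,0,0.005,1],[0,0,0,0,0,0.01,1],[0,0,0,0,0,0.015,1],[0,0,0,0,0,0.025,1],[0,0,0,-0.005,0,0.03,1],[0,0,0,-0.01,0,0.03,1],[0,0,0,-0.01,0,0.02,1],[0,0,0,-0.01,-0.01,0.01,1]]'
python3 -m handwheel '[[0,0,0,-0.02,-0.02,0.01,1],[0,0,0,-0.02,-0.03,0,1],[0,0,0,-0.02,-0.03,0,1],[0,0,0,-0.01,-0.03,0,1],[0,0,0,0,-0.02,0,1],[0,0,0,0,0,0,1],[0,0,0,0,0,0,1],[0,0,0,0,0,0,1]]'
python3 - <<'E'
from rig import robot
import cv2,pickle,numpy as np
d=pickle.load(open("s0.pkl","rb"))
for n in("top","scene"):
    p=robot.snapshot(n);cv2.imwrite(f"pics/{n}3.png",p["image"][:,:,::-1])
    b=(165,300,140,325) if n=="top" else (340,480,200,360)
    x0,x1,y0,y1=b
    print(n,cv2.absdiff(p["image"],d[n]["image"])[y0:y1,x0:x1].mean())
s=robot.sense();print(s['position'],s['wrist_force'],s['joint_vel'])
E
```

```text
time_s: 7.8
position: [0.4798, 0.1762, 0.2088]
eef_rot: [[0.986, -0.166, -0.005], [-0.166, -0.986, 0.002], [-0.005, -0.001, -1.0]]
wrist_force: [-0.6, -0.1, 0.7]
opening: 0.0005
time_s: 8.47
position: [0.4084, 0.0426, 0.2284]
eef_rot: [[0.986, -0.164, 0.015], [-0.164, -0.987, 0.001], [0.015, -0.004, -1.0]]
wrist_force: [0.3, 0.2, 0.5]
opening: 0.0006
top 8.29658992325659
scene 1.5691964285714286
[0.40842474 0.04303347 0.22821415] [ 0.70755934 -0.51323815  0.43689328] [ 0.006919    0.00996193 -0.00212692 -0.00126547 -0.00214039 -0.00311238]
```

View pics/scene3.png

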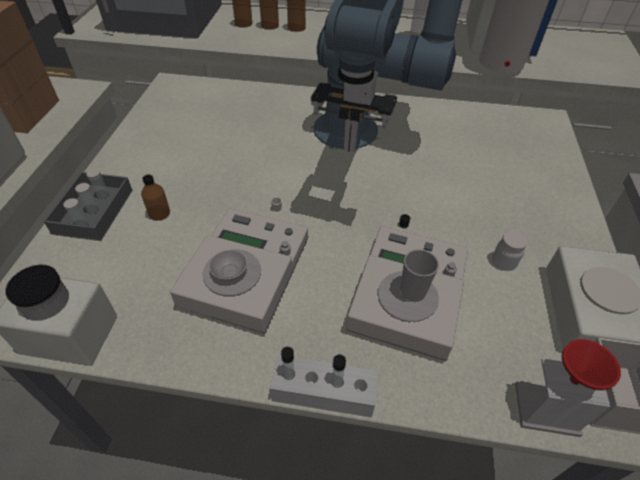

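View pics/top3.png

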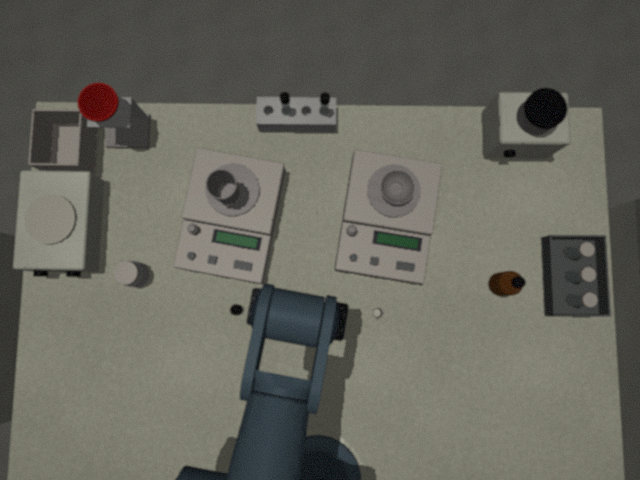

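The hand is clear and everything stands where it was: stopper at (236,310), weight at (194,230), crucible at (378,313) in the top view. The keys look as they did at the start. Arm is at rest.

```bash
python3 -c "
from rig import robot
robot.sign_off()"
```

```text
the job is handed in; nothing more can be done
```

On the beaker balance (the left one), I pressed the power key, let it up, pressed the tare key, let it up, drew the hand clear and handed the job in at about 8.6 s. Sign-off gives no verdict.

- **Presses:** both keys stopped at a fingertip height of 58 mm, which matches 5 mm of travel. Vertical push read up to 12 N on power and 14 N on tare, well under 3 kg, and the side force stayed under 7 N.
- **Key positions:** the top, scene and wrist views agreed to about 3 mm. The tare key measured 74.4 mm from mode in the top view against 76 mm given.
- **Control:** the first descent drifted about 14 mm forward and tilted the tool about 2°, and one of my tilt corrections had the wrong sign. Both happened in free air at least 30 mm above the keys with no contact, and I corrected them before pressing.
- **Final check:** by eye, the last pictures show the beaker, dish, weights, stopper, crucible, jar and flask where they were. The keys looked as at the start, but no picture shows their height directly. The pixel difference from the starting top view was not a clean check, because the arm was in the compared area.

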